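# Jack a bicycle swingarm up at its lifting boss and hold it there

### The arm

A 6-joint arm with a two-finger parallel gripper is mounted at the origin on the work surface. World frame = base frame: x ahead of the robot, y to its left, z up, the work surface at z = 0. Lengths are in m, angles in rad, forces in N, time in s.
With the tool pointing down it reaches from about 0.35 to 0.775 m from the base axis. Payload 7.3 kg.
Tool frame: the origin (TCP) lies on the centre line of the jaws, within the pads' length; the fingertips stand 17 mm ahead of it and the grasp point (between the pads) lies 2 mm behind it (robot.tcp_to_tips is the distance from the TCP to the fingertips, in m); z points along the fingers, y is the line along which they close (so a half turn about z gives the same grasp; the last joint's range is limited). The gripper opens to 92 mm and grips with 3 to 60 N. Pads are 19 mm wide; open, the fingers measure 130 mm over their backs; the gripper's body (75 mm by 190 mm) begins 47 mm behind the grasp point.
Start: joints at [-1.435, 0.342, 1.524, -0, 1.275, -0.146], TCP at [0.146, -0.504, 0.244] pointing down, gripper open.
Joint ranges: [-2.53, 2.53], [-0.77, 2.02], [0.04, 2.7], [-1, 4.14], [0.28, 2.66], [-3.11, 3.11]. Speed limits (rad/s): [2.57, 2.57, 3.14, 3.14, 3.14, 3.14].

### API

Orientations are given as [roll, pitch, yaw] about the fixed x, y, z axes, in that order (R = Rz(yaw) Ry(pitch) Rx(roll)).
In Python, from cell import robot gives the robot as it stands. The module is installed in compiled form; this text tells all that it offers.
- The arm moves only by the tool carry_out, never from a script. Its argument "commands" is a list of rows, each a list of 3 entries, a list of its own where there are three numbers: the shift along the tool's x, y, z in m, then the turn about the tool's z in rad, then the opening, from 0 (shut) to 1 (fully open). In form: [[[dx, dy, dz], yaw, claw], ...]. A call has 1 to 20 rows; each row shifts and turns the commanded pose from where the row before left it, along the tool's axes as they then stand; what a row does not reach is not made up. A row lasts 1/8 s, in which the tool goes at most 62.5 mm and 10.7 degrees, less where a joint would pass 70% of its speed; a pose out of reach is approached as far as the arm can. A call is refused whole if a number of a shift passes 0.0625 or a number of a turn 0.188, either way. A call with a gripper value outside its range is refused whole. The fingers move at their own pace and stop on an object; "newtons" is the grip in N (left out, the last holds). Time passes only in rows, so rows that do not move let the fingers close. It gives the time, the measured TCP pose, the force, the opening and the grip force at its end, in the units of the state.
- robot.observe(): the state, without advancing time (a new reading comes with each control period).
- robot.read_camera(name): name is "scene" or "top" or "wrist"; returns a dict with "pixels" (420x560x3 uint8, red, green, blue), "fx", "fy", "cx", "cy" (pixels), "k1" (the pictures are not rectified: a ray, as slopes to the right and down, at radius r is drawn at 1 + k1 r^2 times it, then the intrinsics apply), "view" (4x4, takes a point from world to camera coordinates); the wrist camera has in their place "T_tool_cam" (4x4, takes a point from camera to tool coordinates, whose origin is the TCP and whose axes are the flange's). Camera axes: x right, y up, looking along -z (the intrinsics and any distortion apply to the point x, -y, -z); pixel columns grow to the right and rows downward; lengths in m; the calibration is good to about 2 mm. A picture is of the moment at which its call begins: read the wrist's pose just before it. There is no depth.
- robot.hand_in(): hands the job in; it is judged then, once.
Trained networks look in a picture, given as the dict that the camera call returned (one of the last four; its "shot" number tells which), for a name from the list of things; names that differ only in an ending like _2 or _b are one class to them, and where a whole thing is asked for, a point or a joint stands for the part that bears it (a point fixed in the world has none). Each returns a list of dicts, best first, with "p" (0 to 1); they miss things now and then, are a little off and sometimes report something else, mostly with a low value. They report only what shows in the picture. A call takes as long as a camera call.
- robot.find_in(picture, name): "at" ([column, row] in pixels, amid what is visible of it).
- robot.tip_of(picture, name): "at" ([column, row] in pixels: a listed point, or the origin of a listed thing).
The state is a dict: "time": time; "qpos": joint angles; "qvel": joint speeds; "joint_efforts": joint torques, N m; "tool_pos": TCP position; "tool_rot": TCP orientation; "contact_force": force on the tool from outside, world axes, zero at the start; "torque": the same for the moment, N m; "opening": finger opening in m; "grip_force": force on a finger pad.
Only numpy, scipy, OpenCV 4.12 (cv2) and the standard library are available. Lean on these libraries where they do the work, as an engineer would, in place of code of your own. Each camera call takes 0.05 s, during which the arm holds its last target. There are 200 camera calls.

### The job

The swingarm in the bench stand has to come up so that a colleague can fit the shock bolt: set the small lever jack on the bench with its saddle squarely under the swingarm's lifting boss (the round boss marked with a raised triangle), then pump the jack's handle until the boss is lifted at least 10 mm from where it rests. The load sinks again whenever the handle comes up, so finish on a down stroke and stay there, holding the handle pressed all the way down: the program ends while the robot is still holding it. Lift with the jack alone, keep the gripper off the swingarm, and leave the other things on the bench where they are.

Things in the scene. Friction and masses are not known exactly. Their poses are not given: they have to be found in the camera images.
- jack: small loose steel lever jack, 0.9 kg in all, to be slid or carried by its handle or its body. Origin on its underside, straight under the saddle's centre; x points to its nose, away from the handle; z up. Base plate 8 mm thick: 110 mm long and 90 mm wide about the saddle (x -55 to +55 mm), then a tail 60 mm wide back to x = -170 mm. Pump housing 44 mm wide (y), x -68 to +22 mm, 64 mm high. Handle on the tail side, in the middle plane y = 0
- jack_saddle (a point): centre of the top face of the jack's saddle, a flat round steel plate 44 mm across and 10 mm thick on the ram. 80 mm above the jack's underside with the ram right down; it may start up to 6 mm higher. The ram can come up 47 mm
- jack_handle (a joint): angle of the jack's pump handle: 0 = up (where its return spring, about 1 to 2 N at the grip, brings it), 0.55 = fully down on its stop. Pressing takes 2 to 6 N at the grip. A full down stroke raises the free ram by 14 to 20 mm through a ratchet with 6 mm teeth; let the handle come right up between strokes
- jack_ram (a joint): height of the ram, 0 = right down, at most 0.047 m. Unloaded it stays up between strokes, going back 1 to 3 mm; under load it sinks as the handle comes up, until the load rests again, and every further full stroke lifts the load anew, by about 14 mm. Three or four full strokes from the start suffice; more do no harm
- handle_grip (a point): middle of the handle's black rubber grip, 105 mm from the handle's pivot, which is a cross pin at x = -54.5 mm, z = 36 mm in the jack's frame. The grip is 24 mm wide (y), 18 mm thick and 62 mm long; with the handle up it slopes 0.61 rad upwards to the tail and this point is at x = -140.5, z = 96 mm in the jack's frame; fully down it slopes 0.06 rad, at x = -159, z = 42 mm. The handle may be pinched across its width from above or pressed down from above with closed fingers
- stand: bench stand bolted to the bench, fixed. Origin on the bench straight under the lifting boss at rest. The swingarm runs along the stand's x axis: its pivot axle at x = +250, z = 130 mm, held by a steel column (42 mm across, 217 mm tall, on a 150 mm square plate) centred at x = +350 mm; its wheel axle at x = -170 mm, resting on a wooden block on a post (70 x 50 mm foot, 131 mm tall)
- swingarm: bare aluminium swingarm, about 450 mm long and up to 180 mm wide (over its wheel axle), 0.9 kg, hinged on the stand's pivot axle and resting on the block under its wheel axle; its wheel end swings up freely. Origin at the centre of the lifting boss's underside, axes as the stand's. Two legs 21 mm thick, underside about 119 mm above the bench, joined by two bridges: one at x = +150 mm with a shock clevis (two upright lugs), the other at x = 0 with the lifting boss
- lift_point (a point): centre of the flat underside of the lifting boss, a round boss 36 mm across through the middle of the swingarm's bridge at x = 0, a raised triangle on its top face. 106 mm above the bench at rest; the boss is 38 mm tall. The legs run 52 mm to either side of it (their middles)
- shock: bicycle shock absorber lying on the bench, 205 mm long, 48 mm thick, origin under its middle; to be left alone
- spray_can: spray can, upright, 64 mm across, 190 mm tall, origin at the centre of its foot; to be left alone
- oil_bottle: grey oil bottle, upright, 68 mm across, 170 mm tall, origin at the centre of its foot; to be left alone
- cup: white measuring cup, upright, 72 mm across, 95 mm tall, origin at the centre of its foot; to be left alone
- screwdriver: black-handled screwdriver lying down, 200 mm long, origin under its middle, x to its tip; to be left alone
- wrench: steel spanner lying down, 180 mm long, origin under its middle, x to its open jaw; to be left alone
- bolt_tray: black open tray, 100 x 140 x 30 mm, origin at the centre of its foot; to be left alone

How it is judged:
By the outcome, as a careful person would: the job done as asked, in the order asked, and still so for the second after the job is handed in, while the arm keeps its last pose, push and grip.
It also fails if it takes over 51 s, if anything falls off the work surface, if the arm or the gripper's body presses on something with over 40 N, if the wrist force passes 120 N, or if a joint passes its speed limit or range.

## Working session

There is one attempt and no reset: what is moved stays moved. The work goes in short steps, Python scripts to look and compute and a tool call to move; the robot and the scene stay as the last step left them, time stands still between calls to the robot, and variables do not carry over. Pictures are saved under pics/ and viewed, at most 10 in all, crops included, and the job is handed in when it is done.

Besides the shell and the picture viewer there is one more tool, called after "Call:" as name(argument=value, ...), one argument or row to a line, values as JSON. carry_out: Moves the arm, as the interface text tells. Its arguments: {"type":"object","properties":{"commands":{"type":"array"},"newtons":{"type":"number"}},"required":["commands"]}

```bash
mkdir -p pics
cat > h.py <<'E'
import numpy as np, cv2
from cell import robot
from scipy.spatial.transform import Rotation as R
def ray(P,uv,T=None):
    s=np.array([(uv[0]-P["cx"])/P["fx"],(uv[1]-P["cy"])/P["fy"]]); d=s.copy()
    for _ in range(20): d=s/(1+P["k1"]*(d@d))
    M=np.linalg.inv(P["view"]) if T is None else T@P["T_tool_cam"]
    return M[:3,3], M[:3,:3]@np.array([d[0],-d[1],-1])
def hit(P,uv,z,T=None):
    o,v=ray(P,uv,T); return o+v*(z-o[2])/v[2]
def proj(P,X,T=None):
    V=P["view"] if T is None else np.linalg.inv(T@P["T_tool_cam"])
    c=V[:3,:3]@np.array(X)+V[:3,3]; s=np.array([c[0],-c[1]])/-c[2]
    s=s*(1+P["k1"]*(s@s)); return s*[P["fx"],P["fy"]]+[P["cx"],P["cy"]]
def tool():
    o=robot.observe(); T=np.eye(4); T[:3,:3]=R.from_euler("xyz",o["tool_rot"]).as_matrix(); T[:3,3]=o["tool_pos"]; return T
def tri(a,b):
    (o1,d1),(o2,d2)=a,b
    t=np.linalg.lstsq(np.c_[d1,-d2],o2-o1,rcond=None)[0]
    p,q=o1+t[0]*d1,o2+t[1]*d2; return (p+q)/2,np.linalg.norm(p-q)
def save(P,n): cv2.imwrite("pics/"+n,P["pixels"][:,:,::-1])
E
cat > a.py <<'E'
from h import *
np.set_printoptions(precision=3,suppress=True)
S=robot.read_camera("scene");T=robot.read_camera("top")
save(S,"s0.png");save(T,"t0.png")
for n in ["jack","jack_saddle","handle_grip","lift_point","stand","swingarm","shock","spray_can","oil_bottle","cup","screwdriver","wrench","bolt_tray"]:
    r=[]
    for P in (S,T):
        q=robot.tip_of(P,n); r.append((q[0]["at"],round(q[0]["p"],2)) if q else None)
    print(n,r, tri(ray(S,r[0][0]),ray(T,r[1][0])) if all(r) else "")
o=robot.observe();print(o["time"],o["tool_pos"],o["tool_rot"],robot.tcp_to_tips)
E
python3 a.py
```

```text
jack [([197.8, 245.9], 0.94), ([352.1, 188.0], 0.88)] (array([ 0.582, -0.177,  0.02 ]), np.float64(0.007852910652493758))
jack_saddle [([192.4, 235.6], 0.48), ([356.4, 188.2], 0.75)] (array([ 0.575, -0.182,  0.064]), np.float64(0.005109745508908735))
handle_grip [([136.4, 219.7], 0.73), ([402.9, 207.4], 0.79)] (array([ 0.515, -0.315,  0.084]), np.float64(0.010117789687350793))
lift_point [([308.6, 222.1], 0.96), ([252.6, 169.8], 0.91)] (array([0.624, 0.114, 0.124]), np.float64(0.007187830549739689))
stand [([365.8, 267.4], 0.27), ([249.9, 180.2], 0.8)] (array([ 0.659,  0.202, -0.05 ]), np.float64(0.16793457947610543))
swingarm [([304.8, 223.4], 0.98), ([249.5, 172.3], 0.71)] (array([0.618, 0.115, 0.109]), np.float64(0.009551417422617909))
shock [([355.6, 209.7], 0.82), ([189.5, 215.9], 0.68)] (array([ 0.51 ,  0.304, -0.024]), np.float64(0.011459084708521645))
spray_can [([400.4, 208.0], 0.67), ([153.3, 202.1], 0.66)] (array([0.553, 0.412, 0.017]), np.float64(0.0063800839040139565))
oil_bottle [([213.7, 310.7], 0.88), ([337.8, 130.6], 0.7)] (array([ 0.763, -0.148, -0.003]), np.float64(0.0007984739968359252))
cup [([367.3, 267.1], 0.56), ([202.3, 151.1], 0.57)] (array([ 0.708,  0.269, -0.01 ]), np.float64(0.0032482704808499286))
screwdriver [([319.7, 154.8], 0.64), ([208.9, 286.7], 0.95)] (array([0.299, 0.241, 0.007]), np.float64(0.014539234439481255))
wrench [([151.9, 308.2], 0.88), ([387.3, 134.7], 0.76)] (array([ 0.742, -0.294,  0.021]), np.float64(0.0009071727173473895))
bolt_tray [([150.4, 196.8], 0.81), ([391.2, 256.9], 0.82)] (array([ 0.374, -0.302, -0.001]), np.float64(0.013086191554399109))
1.4 [ 0.146 -0.504  0.244] [ 3.141 -0.     0.282] 0.017
```

View pics/s0.png

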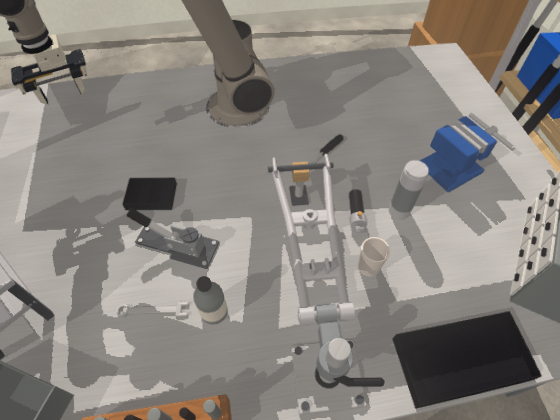

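View pics/t0.png

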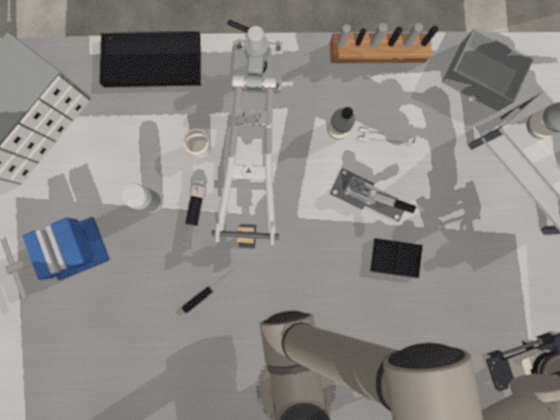

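The scene view shows the jack at about (180,240), its handle pointing up-left. The swingarm boss is at (309,217), and the oil bottle (210,300) is clear of the slide path. In the top view the saddle is at about (352,184), the grip at (400,206), the boss triangle at (249,171), and the wheel block at (246,235).

```bash
cat >> h.py <<'E'
def plan(dst,psi,n,claw):
    """n rows from present pose to dst, tool yaw psi (tool down)"""
    T=tool(); p=T[:3,3]; a0=np.arctan2(T[1,0],T[0,0]); d=(np.array(dst)-p)/n; da=(psi-a0)/n; rows=[]
    for i in range(n):
        a=a0+i*da; x=np.array([np.cos(a),np.sin(a),0]); y=np.array([np.sin(a),-np.cos(a),0])
        rows.append([[round(float(v),4) for v in (d@x,d@y,-d[2])],round(-float(da),4),claw])
    print(rows)
E
python3 - <<'E'
from h import *
np.set_printoptions(precision=3,suppress=True)
S=robot.read_camera("scene");T=robot.read_camera("top")
for n,uv,z in [("sad",[(192.4,235.6),(356.4,188.2)],.083),("grip",[(136.4,219.7),(402.9,207.4)],.096),("lift",[(308.6,222.1),(252.6,169.8)],.106),("topof boss",[(309.5,217),(249,171)],.144)]:
    print(n,hit(S,uv[0],z),hit(T,uv[1],z))
print(S["T_tool_cam"] if "T_tool_cam" in S else robot.read_camera("wrist")["T_tool_cam"])
plan([.53,-.28,.27],1.17,12,1)
E
```

```text
sad [ 0.588 -0.176  0.083] [ 0.572 -0.18   0.083]
grip [ 0.523 -0.317  0.096] [ 0.514 -0.306  0.096]
lift [0.613 0.121 0.106] [0.626 0.111 0.106]
topof boss [0.623 0.119 0.144] [0.616 0.119 0.144]
[[-0.001  0.961  0.277  0.075]
 [ 1.     0.     0.001  0.001]
 [ 0.001  0.277 -0.961 -0.141]
 [ 0.     0.     0.     1.   ]]
[[[0.0359, -0.0091, -0.0022], -0.074, 1], [[0.0365, -0.0064, -0.0022], -0.074, 1], [[0.0369, -0.0037, -0.0022], -0.074, 1], [[0.037, -0.0009, -0.0022], -0.074, 1], [[0.037, 0.0018, -0.0022], -0.074, 1], [[0.0368, 0.0046, -0.0022], -0.074, 1], [[0.0363, 0.0073, -0.0022], -0.074, 1], [[0.0357, 0.0099, -0.0022], -0.074, 1], [[0.0349, 0.0125, -0.0022], -0.074, 1], [[0.0338, 0.0151, -0.0022], -0.074, 1], [[0.0326, 0.0175, -0.0022], -0.074, 1], [[0.0313, 0.0199, -0.0022], -0.074, 1]]
```

Call:
carry_out(
  commands=[
    [[0.036,-0.009,-0.002],-0.074,1],
    [[0.0365,-0.0065,-0.002],-0.074,1],
    [[0.037,-0.0035,-0.002],-0.074,1],
    [[0.037,-0.001,-0.002],-0.074,1],
    [[0.037,0.002,-0.002],-0.074,1],
    [[0.037,0.0045,-0.002],-0.074,1],
    [[0.0365,0.0075,-0.002],-0.074,1],
    [[0.0355,0.01,-0.002],-0.074,1],
    [[0.035,0.0125,-0.002],-0.074,1],
    [[0.034,0.015,-0.002],-0.074,1],
    [[0.0325,0.0175,-0.002],-0.074,1],
    [[0.0315,0.02,-0.002],-0.074,1],
  ],
)

```text
time: 3.05
tool_pos: [0.5317, -0.2792, 0.2678]
tool_rot: [3.142, 0.0, 1.172]
contact_force: [0.5, -1.0, -0.1]
opening: 0.0916
grip_force: 0.0
```

Run:
```python
from h import *
np.set_printoptions(precision=3,suppress=True)
T=tool();W=robot.read_camera("wrist");save(W,"w1.png")
print(T[:3,3],robot.observe()["tool_rot"],robot.observe()["time"])
for n,z in [("jack_saddle",.083),("handle_grip",.096),("jack",0)]:
    q=robot.tip_of(W,n)
    for k in q[:2]: print(n,k,hit(W,k["at"],z,T))
```

```text
[ 0.532 -0.279  0.268] [ 3.14  -0.002  1.178] 3.1
jack_saddle {'at': [290.8, 67.6], 'p': 0.97} [ 0.58  -0.184  0.083]
handle_grip {'at': [282.6, 231.1], 'p': 0.81} [ 0.52  -0.311  0.096]
jack {'at': [289.2, 74.8], 'p': 0.85} [ 0.581 -0.184  0.   ]
```

View pics/w1.png

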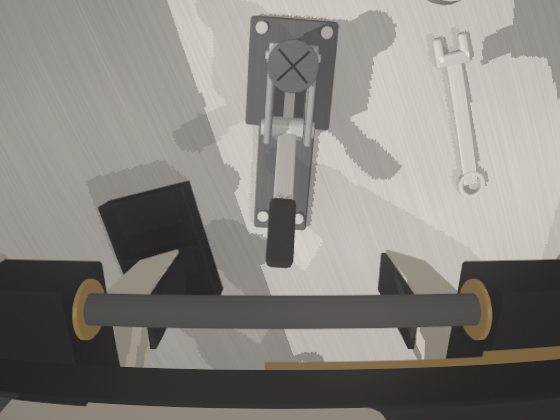

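The wrist view shows the saddle at (293,67), the grip at (281,232), and the wrench off to the side at (458,110). The tip network's positions agree with the picture. Next I pinch the grip a little to the tail side of its middle.

Run:
```python
from h import *
plan([.517,-.317,.0985],1.13,6,.6)
```

```text
[[[-0.0066, 0.0003, 0.0281], 0.0067, 0.6], [[-0.0066, 0.0004, 0.0281], 0.0067, 0.6], [[-0.0066, 0.0004, 0.0281], 0.0067, 0.6], [[-0.0066, 0.0005, 0.0281], 0.0067, 0.6], [[-0.0066, 0.0005, 0.0281], 0.0067, 0.6], [[-0.0066, 0.0005, 0.0281], 0.0067, 0.6]]
```

Call:
carry_out(
  commands=[
    [[-0.0065,0.0005,0.028],0.007,0.6],
    [[-0.0065,0.0005,0.028],0.007,0.6],
    [[-0.0065,0.0005,0.028],0.007,0.6],
    [[-0.0065,0.0005,0.028],0.007,0.6],
    [[-0.0065,0.0005,0.028],0.007,0.6],
    [[-0.0065,0.0005,0.028],0.007,0.6],
    [[0,0,0],0,0.6],
    [[0,0,0],0,0],
    [[0,0,0],0,0],
    [[0,0,0],0,0],
    [[0,0,0],0,0],
    [[0,0,0],0,0],
  ],
  newtons=25,
)

```text
time: 4.75
tool_pos: [0.5174, -0.3168, 0.1002]
tool_rot: [3.142, 0.0, 1.128]
contact_force: [-3.9, -0.9, 4.1]
opening: 0.0239
grip_force: 25.0
```

Run:
```python
from h import *
np.set_printoptions(precision=3,suppress=True)
o=robot.observe();T=tool();W=robot.read_camera("wrist");save(W,"w2.png")
print(o["tool_pos"],o["tool_rot"],o["contact_force"],o["opening"],o["grip_force"],o["time"])
for n,z in [("jack_saddle",.083),("lift_point",.106),("swingarm",.106),("handle_grip",.096)]:
    q=robot.tip_of(W,n)
    for k in q[:1]: print(n,k,hit(W,k["at"],z,T))
```

```text
[ 0.517 -0.317  0.1  ] [3.142 0.    1.128] [-3.891 -0.883  4.062] 0.023891082784212658 24.970271587371826 4.75
handle_grip {'at': [285.4, 267.5], 'p': 0.65} [ 0.522 -0.311  0.096]
```

View pics/w2.png

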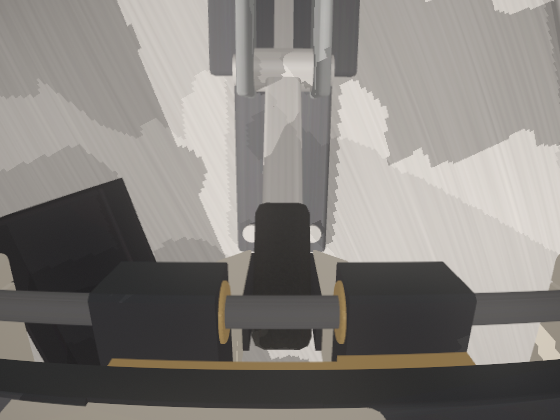

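The grip is pinched centrally, at (283,300). I'll slide the jack to about 130 mm short of the boss and measure there.

Run:
```python
from h import *
P=robot.read_camera("top")
for a in [(256,82),(246,236)]: print(hit(P,a,.14))
a,b=hit(P,(256,82),.14),hit(P,(246,236),.14); y=np.arctan2(*(a-b)[1::-1]); print(y)
psi=y+np.pi/2; L=np.array([.622,.117])
u=np.array([np.cos(psi),np.sin(psi)]); d=L-(.13+.147)*u; print(psi,d)
plan([*d,.1002],psi,14,0)
```

```text
[0.86395345 0.09665278 0.14      ]
[0.44289925 0.13044171 0.14      ]
-0.0800768251133914
1.4907195016815051 [ 0.59984242 -0.15911237]
[[[0.0127, 0.0005, -0.0], -0.0259, 0], [[0.0127, 0.0008, -0.0], -0.0259, 0], [[0.0127, 0.0011, -0.0], -0.0259, 0], [[0.0126, 0.0015, -0.0], -0.0259, 0], [[0.0126, 0.0018, -0.0], -0.0259, 0], [[0.0125, 0.0021, -0.0], -0.0259, 0], [[0.0125, 0.0025, -0.0], -0.0259, 0], [[0.0124, 0.0028, -0.0], -0.0259, 0], [[0.0123, 0.0031, -0.0], -0.0259, 0], [[0.0123, 0.0034, -0.0], -0.0259, 0], [[0.0122, 0.0037, -0.0], -0.0259, 0], [[0.0121, 0.004, -0.0], -0.0259, 0], [[0.0119, 0.0044, -0.0], -0.0259, 0], [[0.0118, 0.0047, -0.0], -0.0259, 0]]
```

Call:
carry_out(
  commands=[
    [[0.0125,0.0005,0],-0.026,0],
    [[0.0125,0.001,0],-0.026,0],
    [[0.0125,0.001,0],-0.026,0],
    [[0.0125,0.0015,0],-0.026,0],
    [[0.0125,0.002,0],-0.026,0],
    [[0.0125,0.002,0],-0.026,0],
    [[0.0125,0.0025,0],-0.026,0],
    [[0.0125,0.003,0],-0.026,0],
    [[0.0125,0.003,0],-0.026,0],
    [[0.012,0.0035,0],-0.026,0],
    [[0.012,0.0035,0],-0.026,0],
    [[0.012,0.004,0],-0.026,0],
    [[0.012,0.0045,0],-0.026,0],
    [[0.012,0.0045,0],-0.026,0],
    [[0,0,0],0,0],
    [[0,0,0],0,0.6],
    [[0,0,0],0,0.6],
    [[0,0,0],0,0.6],
  ],
)

```text
time: 7.3
tool_pos: [0.5994, -0.1597, 0.0993]
tool_rot: [-3.141, -0.0, 1.491]
contact_force: [0.4, 0.6, 0.4]
opening: 0.0494
grip_force: 0.0
```

Call:
carry_out(
  commands=[
    [[0,0,-0.04],0,0.6],
    [[0,0,-0.045],0,0.6],
    [[0.035,0,-0.045],0,0.6],
    [[0.035,0,-0.045],0,0.6],
    [[0.035,0,-0.045],0,0.6],
    [[0,0,0],0,0.6],
  ],
)

```text
time: 8.05
tool_pos: [0.6093, -0.0528, 0.324]
tool_rot: [3.134, 0.0, 1.495]
contact_force: [0.3, -1.0, -0.5]
opening: 0.0549
grip_force: 0.0
```

```bash
cat > m.py <<'E'
from h import *
import sys
np.set_printoptions(precision=4,suppress=True)
o=robot.observe();T=tool();W=robot.read_camera("wrist");save(W,sys.argv[1])
print(o["tool_pos"],o["tool_rot"],o["time"])
for n,z in [("jack_saddle",.083),("lift_point",.106),("handle_grip",.096)]:
    q=robot.tip_of(W,n)
    for k in q[:1]: print(n,k,hit(W,k["at"],z,T))
E
python3 m.py w3.png
```

```text
[ 0.6093 -0.0528  0.324 ] [3.1336 0.0004 1.495 ] 8.05
jack_saddle {'at': [280.3, 140.3], 'p': 0.71} [ 0.613  -0.0128  0.083 ]
handle_grip {'at': [281.8, 271.9], 'p': 0.78} [ 0.6037 -0.1535  0.096 ]
```

View pics/w3.png

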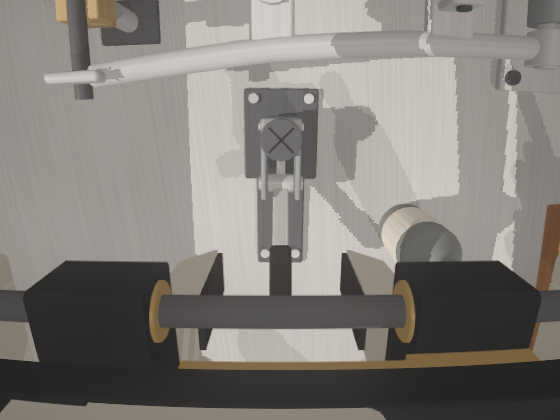

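The view shows the saddle at (281,140) and the near leg at rows 40–80. The boss's edge is only just in frame at (272,0), so I'll shift forward.

Call:
carry_out(
  commands=[
    [[0.04,0,0],0,0.6],
    [[0.04,0,0],0,0.6],
    [[0,0,0],0,0.6],
    [[0,0,0],0,0.6],
  ],
)

```text
time: 8.75
tool_pos: [0.6141, 0.0237, 0.3185]
tool_rot: [-3.139, 0.001, 1.491]
contact_force: [-0.7, 0.2, 0.7]
opening: 0.0551
grip_force: 0.0
```

```bash
python3 m.py w4.png
```

```text
[0.6141 0.0237 0.3185] [-3.1394  0.0007  1.491 ] 8.75
jack_saddle {'at': [285.4, 213.8], 'p': 0.77} [ 0.6148 -0.0131  0.083 ]
lift_point {'at': [273.8, 80.7], 'p': 0.92} [0.6145 0.1211 0.106 ]
handle_grip {'at': [285.2, 337.7], 'p': 0.95} [ 0.6033 -0.1578  0.096 ]
```

View pics/w4.png

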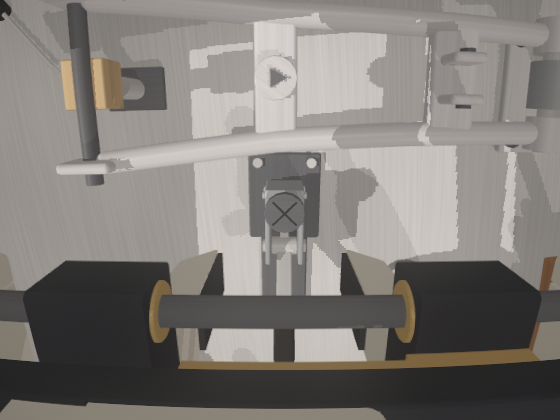

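The boss (triangle) is centred at about (277,77) and the saddle cross at (285,212). I'll fit the circles.

Run:
```python
from h import *
np.set_printoptions(precision=4,suppress=True)
T=tool();W=robot.read_camera("wrist")
g=cv2.cvtColor(W["pixels"],cv2.COLOR_RGB2GRAY)
for n,(u,v),z,r in [("boss",(277,77),.144,20),("saddle",(285,212),.083,20)]:
    c=cv2.HoughCircles(cv2.resize(g[v-45:v+45,u-45:u+45],None,fx=4,fy=4,interpolation=cv2.INTER_CUBIC),cv2.HOUGH_GRADIENT_ALT,1.5,20,param1=150,param2=.5,minRadius=50,maxRadius=120)
    print(n,hit(W,(u,v),z,T),W["fx"])
    for k in (c[0][:3] if c is not None else []):
        p=k[:2]/4+[u-45,v-45]; print(p,k[2]/4,hit(W,p,z,T))
print("edge check leg",T[:3,3])
```

```text
boss [0.6185 0.1212 0.144 ] 369.03406868822424
[272.875  78.125] 22.443193 [0.615  0.1206 0.144 ]
saddle [ 0.615  -0.0115  0.083 ] 369.03406868822424
[283.5 213.5] 20.528889 [ 0.6133 -0.013   0.083 ]
[284.25 232.25] 15.548639 [ 0.6124 -0.0342  0.083 ]
edge check leg [0.6143 0.0235 0.3194]
```

Run:
```python
import cv2,numpy as np
a=cv2.imread("pics/w4.png")
f=lambda u,v:cv2.resize(a[v-33:v+33,u-33:u+33],None,fx=6,fy=6,interpolation=cv2.INTER_CUBIC)
b=[]
for u,v in((277,77),(285,212)):
    c=f(u,v)
    for k in range(0,66,10): cv2.line(c,(k*6,0),(k*6,8),(0,0,255),1);cv2.line(c,(0,k*6),(8,k*6),(0,0,255),1)
    cv2.drawMarker(c,(198,198),(0,255,0),0,10); b.append(c)
cv2.imwrite("pics/c4.png",np.hstack(b))
```

```text
(no output)
```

View pics/c4.png

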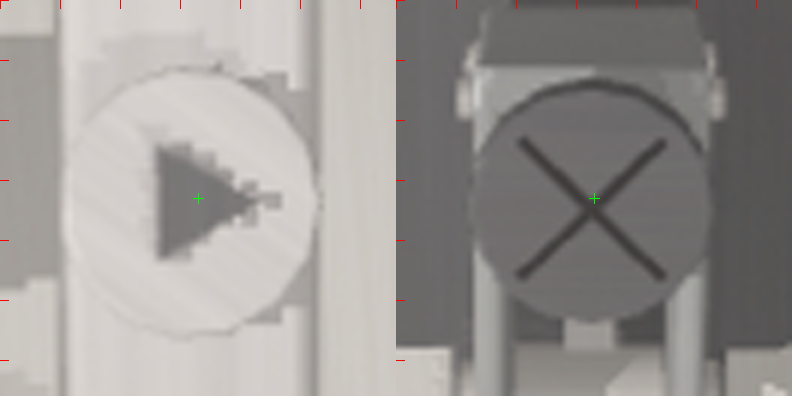

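The boss is centred at (275.9,77.7) and the saddle at (284.9,212.8). The saddle needs to move +0.133 m along tool x and −0.0086 m along tool y. I'll regrip first.

Call:
carry_out(
  commands=[
    [[-0.046,0,0.02],0,0.6],
    [[-0.046,0,0.02],0,0.6],
    [[-0.046,0,0.02],0,0.6],
    [[-0.0456,0,0.04],0,0.6],
    [[0,0,0.04],0,0.6],
    [[0,0,0.04],0,0.6],
    [[0,0,0.04],0,0.6],
    [[0,0,0],0,0.6],
    [[0,0,0],0,0],
    [[0,0,0],0,0],
    [[0,0,0],0,0],
    [[0,0,0],0,0],
  ],
  newtons=25,
)

```text
time: 10.5
tool_pos: [0.6005, -0.1586, 0.1008]
tool_rot: [3.139, 0.001, 1.492]
contact_force: [0.5, 0.9, 2.1]
opening: 0.0237
grip_force: 25.0
```

Call:
carry_out(
  commands=[
    [[0.012,-0.0008,0],0,0],
    [[0.012,-0.0008,0],0,0],
    [[0.012,-0.0008,0],0,0],
    [[0.012,-0.0008,0],0,0],
    [[0.012,-0.0008,0],0,0],
    [[0.012,-0.0008,0],0,0],
    [[0.012,-0.0008,0],0,0],
    [[0.012,-0.0008,0],0,0],
    [[0.012,-0.0008,0],0,0],
    [[0.012,-0.0008,0],0,0],
    [[0.0128,-0.001,0],0,0],
    [[0,0,0],0,0],
    [[0,0,0],0,0],
  ],
)

```text
time: 12.12
tool_pos: [0.6021, -0.0252, 0.1004]
tool_rot: [3.14, -0.0, 1.492]
contact_force: [1.2, 0.2, 4.2]
opening: 0.0239
grip_force: 25.0
```

Run:
```python
from h import *
np.set_printoptions(precision=4,suppress=True)
S=robot.read_camera("scene")
o=robot.observe();T=tool();print(o["tool_pos"],o["tool_rot"])
for n,z in [("jack_saddle",.083),("lift_point",.106),("handle_grip",.1)]:
    q=robot.tip_of(S,n); print(n,[(k["at"],k["p"],hit(S,k["at"],z)) for k in q[:1]])
a=S["pixels"][160:290,220:380,::-1]; cv2.imwrite("pics/s5.png",cv2.resize(a,None,fx=4.6,fy=4.6,interpolation=cv2.INTER_CUBIC))
```

```text
[ 0.6021 -0.0252  0.1003] [ 3.1397 -0.0004  1.4914]
jack_saddle [([311.5, 226.8], 0.51, array([0.6138, 0.1303, 0.083 ]))]
lift_point [([309.9, 230.0], 0.38, array([0.6369, 0.1194, 0.106 ]))]
handle_grip []
```

View pics/s5.png

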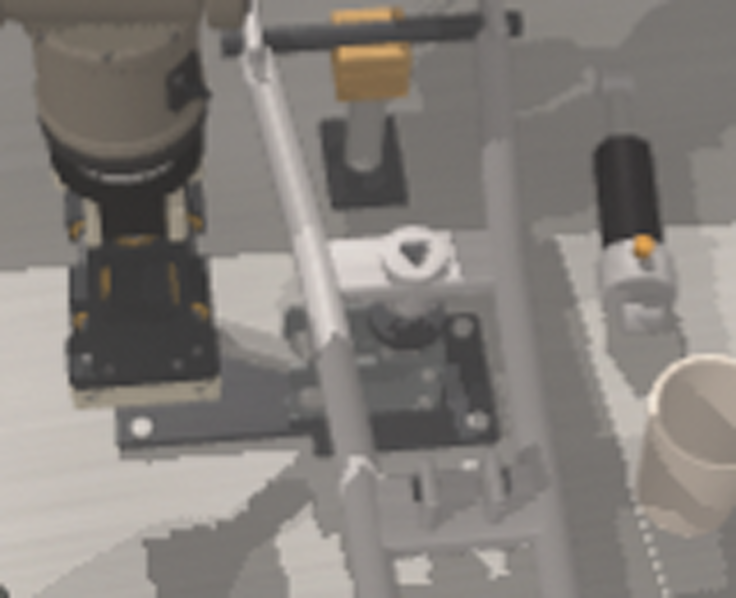

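The crop shows the saddle's dark disc just under the boss: left edge about 368, right about 441, front about 347. I'll check this against the projected geometry.

```bash
python3 - <<'E'
from h import *
np.set_printoptions(precision=4,suppress=True)
S=robot.read_camera("scene")
b=hit(S,(220+417/4.6,160+253/4.6),.144); print("boss",b)
t=np.linspace(0,2*np.pi,60)
for c in [b[:2],b[:2]+[0,-.01],b[:2]+[.01,0]]:
  for z in (.08,.086,.07):
    q=np.array([(proj(S,[c[0]+.022*np.cos(k),c[1]+.022*np.sin(k),z])-[220,160])*4.6 for k in t])
    print(c,z,"L",q[:,0].min(),"R",q[:,0].max(),"top",q[:,1].min(),"front",q[:,1].max())
q=np.array([(proj(S,[b[0]+.018*np.cos(k),b[1]+.018*np.sin(k),.144])-[220,160])*4.6 for k in t]);print(q.min(0),q.max(0))
E
python3 - <<'E'
import cv2
a=cv2.imread("pics/s5.png")[210:400,330:500]
cv2.imwrite("pics/s5c.png",cv2.resize(a,None,fx=3.1,fy=3.1,interpolation=cv2.INTER_LANCZOS4))
E
```

```text
boss [0.6177 0.1229 0.144 ]
[0.6177 0.1229] 0.08 L 370.39282596249757 R 448.13957256963903 top 285.4224344004529 front 350.85692401352696
[0.6177 0.1229] 0.086 L 370.8965951737012 R 449.0186481481258 top 279.5526246760501 front 345.16022319208355
[0.6177 0.1229] 0.07 L 369.56362970408276 R 446.69257266580263 top 295.0825557115669 front 360.22860206225965
[0.6177 0.1129] 0.08 L 353.063331606642 R 430.9025173746643 top 287.89991038901087 front 353.4724395010213
[0.6177 0.1129] 0.086 L 353.4839594306809 R 431.69949256622834 top 282.0352513590959 front 347.78204328156795
[0.6177 0.1129] 0.07 L 352.3710078844214 R 429.5906918168043 top 297.55138267088813 front 362.8335716631516
[0.6277 0.1229] 0.08 L 373.993710618705 R 452.1706021525445 top 299.80307406596 front 365.9644940716602
[0.6277 0.1229] 0.086 L 374.51808300177413 R 453.0747105008512 top 293.96990161552645 front 360.31061996728994
[0.6277 0.1229] 0.07 L 373.13067381576457 R 450.6825235404227 top 309.4021044247635 front 375.2649149293349
[383.4705 225.764 ] [450.5167 280.8058]
```

View pics/s5c.png

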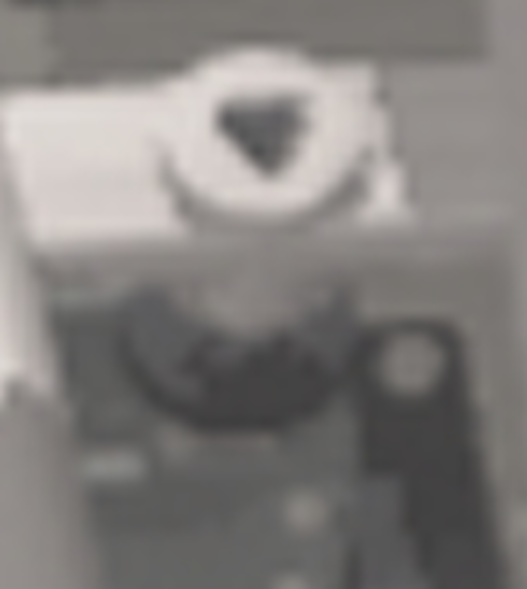

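Saddle and boss line up to about 2 mm. I'll nudge 1.5 mm forward, then make the first stroke along the handle's arc.

Call:
carry_out(
  commands=[
    [[0.0015,0.001,0],0,0],
    [[0,0,0],0,0],
    [[-0.0066,0,0.0105],0,0],
    [[-0.0053,0,0.0112],0,0],
    [[-0.0041,0,0.0118],0,0],
    [[-0.0028,0,0.0121],0,0],
    [[-0.0014,0,0.0123],0,0],
    [[0,0,0.002],0,0],
    [[0,0,0],0,0],
  ],
  newtons=18,
)

```text
time: 13.5
tool_pos: [0.6008, -0.0446, 0.0401]
tool_rot: [-3.141, 0.001, 1.492]
contact_force: [-1.0, -4.0, 7.6]
opening: 0.0238
grip_force: 18.0
```

Call:
carry_out(
  commands=[
    [[0,0,-0.002],0,0],
    [[0.0014,0,-0.0123],0,0],
    [[0.0028,0,-0.0121],0,0],
    [[0.0041,0,-0.0118],0,0],
    [[0.0053,0,-0.0112],0,0],
    [[0.0066,0,-0.0105],0,0],
    [[0,0,-0.001],0,0],
    [[0,0,0],0,0],
  ],
)

```text
time: 14.5
tool_pos: [0.6023, -0.0235, 0.1002]
tool_rot: [-3.141, -0.0, 1.492]
contact_force: [1.8, 2.0, -4.8]
opening: 0.0238
grip_force: 18.0
```

```bash
cat > c.py <<'E'
from h import *
import sys
np.set_printoptions(precision=4,suppress=True)
S=robot.read_camera("scene"); o=robot.observe(); print(o["tool_pos"],o["contact_force"],o["time"])
for n in ["jack_saddle","lift_point","jack","swingarm"]:
    q=robot.tip_of(S,n); print(n,[(k["at"],k["p"]) for k in q[:1]])
a=S["pixels"][160:290,220:380,::-1]; cv2.imwrite("pics/"+sys.argv[1],cv2.resize(a,None,fx=4.6,fy=4.6,interpolation=cv2.INTER_CUBIC))
# image shift of patches against the first close-up: base-plate front bolt area (jack), boss top
r=cv2.cvtColor(cv2.imread("pics/s5.png"),cv2.COLOR_BGR2GRAY); g=cv2.cvtColor(cv2.imread("pics/"+sys.argv[1]),cv2.COLOR_BGR2GRAY)
for n,(x0,y0,x1,y1) in {"boss":(370,220,465,280),"plate bolt":(450,390,510,450),"tail bolt":(115,405,170,455),"axle":(220,20,320,80)}.items():
    m=cv2.matchTemplate(g[y0-50:y1+50,max(x0-50,0):x1+50] if y0>50 else g[0:y1+50,x0-50:x1+50],r[y0:y1,x0:x1],cv2.TM_CCOEFF_NORMED); l=cv2.minMaxLoc(m)
    print(n,l[1],l[3][0]-50,l[3][1]-min(50,y0))
E
python3 c.py s6.png
```

```text
[ 0.6023 -0.0236  0.1001] [ 1.5026  1.7895 -4.5387] 14.55
jack_saddle [([310.6, 225.9], 0.66)]
lift_point [([307.8, 221.8], 0.66)]
jack [([306.5, 241.0], 0.96)]
swingarm [([307.7, 223.9], 0.7)]
boss 0.9851549863815308 0 0
plate bolt 0.9899505972862244 0 -1
tail bolt 0.9736696481704712 -1 -1
axle 0.984728217124939 0 0
```

The jack stayed put (≤1 mm) and the handle came right up. Next, strokes 2 and 3, finishing down.

Call:
carry_out(
  commands=[
    [[-0.0066,0,0.0115],0,0],
    [[-0.0053,0,0.0112],0,0],
    [[-0.0041,0,0.0118],0,0],
    [[-0.0028,0,0.0121],0,0],
    [[-0.0014,0,0.0123],0,0],
    [[0,0,0.003],0,0],
    [[0,0,0],0,0],
    [[0,0,-0.003],0,0],
    [[0.0014,0,-0.0123],0,0],
    [[0.0028,0,-0.0121],0,0],
    [[0.0041,0,-0.0118],0,0],
    [[0.0053,0,-0.0112],0,0],
    [[0.0066,0,-0.0105],0,0],
    [[0,0,-0.001],0,0],
    [[0,0,0],0,0],
  ],
)

```text
time: 16.62
tool_pos: [0.602, -0.0235, 0.1001]
tool_rot: [-3.14, -0.0, 1.492]
contact_force: [0.7, 1.4, -5.4]
opening: 0.0238
grip_force: 18.0
```

Call:
carry_out(
  commands=[
    [[-0.0066,0,0.0115],0,0],
    [[-0.0053,0,0.0112],0,0],
    [[-0.0041,0,0.0118],0,0],
    [[-0.0028,0,0.0121],0,0],
    [[-0.0014,0,0.0123],0,0],
    [[0,0,0.003],0,0],
    [[0,0,0],0,0],
    [[0,0,0],0,0],
  ],
)

```text
time: 17.62
tool_pos: [0.6011, -0.0465, 0.0389]
tool_rot: [3.141, 0.003, 1.491]
contact_force: [-2.1, -5.4, 4.6]
opening: 0.0239
grip_force: 18.0
```

```bash
python3 c.py s7.png
```

```text
[ 0.6011 -0.0465  0.0389] [-1.28   -6.5744  5.1703] 17.675
jack_saddle [([309.5, 221.7], 0.46)]
lift_point [([307.3, 220.1], 0.92)]
jack [([307.3, 240.3], 0.58)]
swingarm [([306.2, 221.9], 0.62)]
boss 0.8337463140487671 -1 -6
plate bolt 0.9064417481422424 -3 -1
tail bolt 0.25555676221847534 -37 -14
axle 0.9238778948783875 0 -12
```

View pics/s7.png

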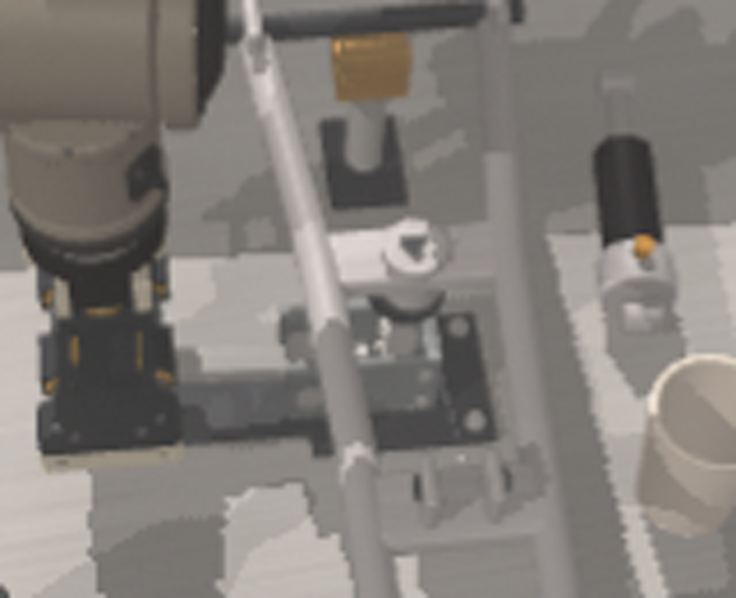

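The wheel axle has left its block. The boss is up only about 7 mm so far. The jack has hardly moved. I'll make another full stroke and press harder at the end.

Call:
carry_out(
  commands=[
    [[0,0,-0.003],0,0],
    [[0.0014,0,-0.0123],0,0],
    [[0.0028,0,-0.0121],0,0],
    [[0.0041,0,-0.0118],0,0],
    [[0.0053,0,-0.0112],0,0],
    [[0.0066,0,-0.0105],0,0],
    [[0,0,-0.002],0,0],
    [[0,0,0],0,0],
    [[0,0,0],0,0],
  ],
)

```text
time: 19.0
tool_pos: [0.6021, -0.0237, 0.1011]
tool_rot: [-3.14, -0.0, 1.492]
contact_force: [-0.0, 1.2, -5.7]
opening: 0.0239
grip_force: 18.0
```

Call:
carry_out(
  commands=[
    [[-0.0066,0,0.0125],0,0],
    [[-0.0053,0,0.0112],0,0],
    [[-0.0041,0,0.0118],0,0],
    [[-0.0028,0,0.0121],0,0],
    [[-0.0014,0,0.0123],0,0],
    [[0,0,0.004],0,0],
    [[0,0,0.003],0,0],
    [[0,0,0],0,0],
    [[0,0,0],0,0],
  ],
)

```text
time: 20.12
tool_pos: [0.6013, -0.0472, 0.0354]
tool_rot: [3.14, 0.004, 1.491]
contact_force: [-2.3, -9.2, 5.3]
opening: 0.024
grip_force: 18.0
```

```bash
python3 c.py s8.png
```

```text
[ 0.6012 -0.0472  0.0354] [-2.8781 -9.3355  5.5627] 20.175
jack_saddle [([310.3, 223.4], 0.62)]
lift_point [([310.8, 218.6], 0.84)]
jack [([307.8, 243.4], 0.95)]
swingarm [([306.1, 223.9], 0.68)]
boss 0.8093547821044922 0 -12
plate bolt 0.92083340883255 -6 -1
tail bolt 0.24170178174972534 -32 38
axle 0.8991795182228088 0 -20
```

Run:
```python
from h import *
np.set_printoptions(precision=3,suppress=True)
S=robot.read_camera("scene")
f=lambda p:(proj(S,p)-[220,160])*4.6
def sw(a,x,dy,h): # stand frame point on the swingarm after rotation lifting a
    X=x-.25;Z=h-.13; c,s=np.cos(a),np.sin(a); X,Z=c*X+s*Z,-s*X+c*Z   # a>0 lifts the -x end
    X+=.25;Z+=.13; u=np.array([.9968,-.0797]);v=np.array([.0797,.9968]); return [*(np.array([.6165,.1215])+X*u+dy*v),Z]
for l in (0,.005,.01,.014,.018):
    a=l/.25; print(l,"boss",f(sw(a,0,0,.144))-f(sw(0,0,0,.144)),"axle",f(sw(a,-.17,-.08,.13))-f(sw(0,-.17,-.08,.13)))
b=f([.66,.17,.008]); print("bolt per 10mm y",f([.66,.18,.008])-b)
```

```text
0 boss [0. 0.] axle [0. 0.]
0.005 boss [ 0.71  -4.851] axle [-0.154 -9.363]
0.01 boss [ 1.45  -9.584] axle [ -0.287 -18.629]
0.014 boss [  2.065 -13.283] axle [ -0.377 -25.97 ]
0.018 boss [  2.701 -16.904] axle [ -0.453 -33.246]
bolt per 10mm y [16.477 -2.579]
```

The boss is up about 11–12 mm, but the pads are slipping on the grip and the jack has drifted about 3.5 mm. I'll bring the handle up, push the jack back while it's pinched, and let go. Then I'll press from above with closed fingers.

Call:
carry_out(
  commands=[
    [[0,0,-0.007],0,0],
    [[0.0014,0,-0.0123],0,0],
    [[0.0028,0,-0.0121],0,0],
    [[0.0041,0,-0.0118],0,0],
    [[0.0053,0,-0.0112],0,0],
    [[0.0066,0,-0.0105],0,0],
    [[0,0,0],0,0],
    [[0.0015,0,0],0,0],
    [[0.002,0,0],0,0],
    [[0,0,0],0,0],
    [[0,0,0],0,0],
    [[0,0,0],0,0.5],
    [[0,0,0],0,0.5],
    [[0,0,-0.025],0,0.5],
    [[0,0,-0.025],0,0.5],
    [[0,0,0],0,0],
    [[0,0,0],0,0],
    [[0,0,0],0,0],
  ],
)

```text
time: 22.68
tool_pos: [0.6022, -0.0201, 0.1485]
tool_rot: [-3.14, -0.0, 1.492]
contact_force: [-0.1, 0.6, -0.4]
opening: 0.0207
grip_force: 0.0
```

```bash
python3 c.py s9.png
python3 - <<'E'
from h import *
T=tool();W=robot.read_camera("wrist"); q=robot.tip_of(W,"handle_grip"); print(q[:1],[hit(W,k["at"],.096,T) for k in q[:1]],T[:3,3], robot.observe()["opening"])
E
```

```text
[ 0.6023 -0.0201  0.1486] [0.0745 0.3117 0.1225] 22.725
jack_saddle [([309.0, 223.5], 0.55)]
lift_point [([307.6, 220.5], 0.6)]
jack [([307.6, 242.2], 0.63)]
swingarm [([307.3, 226.3], 0.75)]
boss 0.871135413646698 0 0
plate bolt 0.9072627425193787 -4 0
tail bolt 0.9788172841072083 -5 1
axle 0.9471216201782227 0 0
[{'at': [283.0, 247.3], 'p': 0.98}] [array([ 0.60319789, -0.02288085,  0.096     ])] [ 0.60261884 -0.02029424  0.14925416] 0.0003118468499738725
```

The jack is still about 3 mm short, so I'll push it from behind against the end of the grip.

Call:
carry_out(
  commands=[
    [[-0.03,0,0],0,0],
    [[-0.032,0,0],0,0],
    [[0,0,0.018],0,0],
    [[0,0,0.018],0,0],
    [[0,0,0],0,0],
    [[0.01,0,0],0,0],
    [[0.006,0,0],0,0],
    [[0.003,0,0],0,0],
    [[0,0,0],0,0],
  ],
)

```text
time: 24.15
tool_pos: [0.5999, -0.0634, 0.1144]
tool_rot: [3.14, 0.001, 1.492]
contact_force: [-0.3, -4.4, 1.2]
opening: -0.0
grip_force: 1.5
```

```bash
python3 c.py s10.png
```

```text
[ 0.5998 -0.0634  0.1144] [ 1.1925 -4.0567  1.9092] 24.2
jack_saddle [([311.2, 224.4], 0.46)]
lift_point [([309.5, 222.0], 0.93)]
jack [([307.8, 245.0], 0.74)]
swingarm [([306.8, 226.1], 0.8)]
boss 0.8531414270401001 -1 0
plate bolt 0.9209389686584473 -3 -1
tail bolt 0.9769060611724854 -4 1
axle 0.9692183136940002 0 0
```

Call:
carry_out(
  commands=[
    [[0.002,0,0],0,0],
    [[0.002,0,0],0,0],
    [[0,0,0],0,0],
    [[0,0,0],0,0],
  ],
)

```text
time: 24.9
tool_pos: [0.5998, -0.0599, 0.114]
tool_rot: [3.141, 0.001, 1.492]
contact_force: [-0.8, -4.6, 3.2]
opening: 0.0004
grip_force: 2.7
```

```bash
python3 c.py s11.png
```

```text
[ 0.5998 -0.0599  0.114 ] [ 0.0485 -5.3635  2.6518] 24.95
jack_saddle [([311.7, 225.2], 0.64)]
lift_point [([307.4, 223.0], 0.71)]
jack [([308.1, 245.1], 0.81)]
swingarm [([307.6, 222.6], 0.6)]
boss 0.8664264678955078 -1 0
plate bolt 0.903908371925354 2 -1
tail bolt 0.975684642791748 2 0
axle 0.9681767821311951 0 0
```

The jack is centred again. Next I go over the grip and press from above.

Call:
carry_out(
  commands=[
    [[-0.006,0,0],0,0],
    [[0,0,-0.0225],0,0],
    [[0,0,-0.0225],0,0],
    [[0.023,0,0],0,0],
    [[0.023,0,0],0,0],
    [[0,0,0.026],0,0],
    [[-0.0075,0,0.0103],0,0],
    [[-0.006,0,0.0103],0,0],
    [[-0.0045,0,0.0103],0,0],
    [[-0.0035,0,0.0103],0,0],
    [[-0.002,0,0.0103],0,0],
    [[-0.001,0,0.0103],0,0],
    [[0,0,0.002],0,0],
    [[0,0,0],0,0],
  ],
  newtons=20,
)

```text
time: 26.9
tool_pos: [0.6012, -0.0449, 0.0692]
tool_rot: [3.141, 0.002, 1.492]
contact_force: [-3.2, -3.3, 6.4]
opening: 0.0005
grip_force: 2.9
```

```bash
python3 c.py s12.png
```

```text
[ 0.6012 -0.0448  0.0692] [-1.1396 -2.1447  6.0837] 26.95
jack_saddle [([366.8, 264.8], 0.7)]
lift_point [([306.8, 218.4], 0.86)]
jack [([308.1, 242.5], 0.74)]
swingarm [([307.6, 219.6], 0.77)]
boss 0.8587701916694641 1 -14
plate bolt 0.9046581387519836 2 -1
tail bolt 0.5588832497596741 35 -3
axle 0.8492360711097717 0 -20
```

Call:
carry_out(
  commands=[
    [[0,0,0.002],0,0],
    [[0,0,0.002],0,0],
    [[0,0,0.001],0,0],
    [[0,0,0],0,0],
    [[0,0,0],0,0],
  ],
)

```text
time: 27.78
tool_pos: [0.6015, -0.0449, 0.0673]
tool_rot: [3.139, 0.002, 1.492]
contact_force: [-9.6, -2.2, 27.8]
opening: 0.0
grip_force: 13.3
```

```bash
python3 c.py s13.png
```

```text
[ 0.6015 -0.0449  0.0673] [-9.4346 -2.3428 27.0713] 27.825
jack_saddle [([313.6, 222.2], 0.64)]
lift_point [([310.2, 217.4], 0.73)]
jack [([311.1, 244.6], 0.61)]
swingarm [([306.9, 220.3], 0.58)]
boss 0.8633453845977783 1 -14
plate bolt 0.9033823013305664 2 -1
tail bolt 0.5304057002067566 34 -1
axle 0.8214326500892639 0 -20
```

The handle is on its stop at 27 N. The boss is up about 14.5 mm; the axle reading is clipped at the crop's edge. I'll ease the push slightly, keep holding, and hand in.

Call:
carry_out(
  commands=[
    [[0,0,-0.0015],0,0],
    [[0,0,0],0,0],
    [[0,0,0],0,0],
  ],
)

```text
time: 28.4
tool_pos: [0.6015, -0.0449, 0.0679]
tool_rot: [3.139, 0.002, 1.492]
contact_force: [-7.7, -2.6, 20.2]
opening: 0.0001
grip_force: 10.0
```

```bash
python3 c.py s14.png
python3 - <<'E'
from cell import robot
o=robot.observe(); print(o["contact_force"],o["tool_pos"])
if o["contact_force"][2]>8: print(robot.hand_in())
E
```

```text
[ 0.6015 -0.0449  0.0679] [-7.3073 -2.6798 20.5413] 28.45
jack_saddle [([310.9, 221.2], 0.68)]
lift_point [([309.8, 219.1], 0.82)]
jack [([306.6, 239.8], 0.61)]
swingarm [([306.0, 223.2], 0.74)]
boss 0.8627505898475647 1 -14
plate bolt 0.9020036458969116 2 -1
tail bolt 0.5173821449279785 35 -2
axle 0.8230524063110352 0 -20
[-7.93478464 -4.0814216  20.28510343] [ 0.60147494 -0.0448996   0.06787748]
the job is handed in; nothing more can be done
None
```

Handed in at about 28.5 s: the jack's saddle is under the lifting boss to within about 2 mm, the boss is lifted about 14 mm by camera estimate, and the robot is holding the handle on its down stop at about 20 N.

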